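# Seat a meter case in the bonding clamp and hold it at four clicks

### The arm

A 6-joint arm with a two-finger parallel gripper is mounted at the origin on the work surface. World frame = base frame: x ahead of the robot, y to its left, z up, the work surface at z = 0. Lengths are in m, angles in rad, forces in N, time in s.
With the tool pointing down it reaches from about 0.325 to 0.925 m from the base axis. Payload 3.1 kg.
Tool frame: the origin (TCP) lies on the centre line of the jaws, within the pads' length; the fingertips stand r.tips_ahead ahead of it and the grasp point (between the pads) lies 3 mm ahead of it (r.tips_ahead is the distance from the TCP to the fingertips, in m); x points along the fingers, y is the direction in which the jaws open and shut, and the axes are right-handed (so a half turn about x gives the same grasp; the last joint's range is limited). The gripper opens to 85 mm and grips with 20 to 120 N. Pads are 22 mm wide; open, the fingers measure 114 mm over their backs; the gripper's body (76 mm by 85 mm) begins 54 mm behind the grasp point. The pads swing forward as they close: fully open they stand 13 mm farther back than shut.
Start: joints at [-1.235, 0.217, 1.613, -0, 1.311, -0.112], TCP at [0.271, -0.563, 0.224] pointing down, gripper open.
Joint ranges: [-2.75, 2.75], [-0.78, 2.1], [0.31, 2.55], [-1.13, 4.27], [0.13, 2.63], [-2.58, 2.58]. Speed limits (rad/s): [2.79, 2.79, 3.14, 3.14, 3.14, 3.14].

### API

Orientations are given as a unit quaternion [x, y, z, w].
In Python, from station import r, optics gives the robot as it stands.
- The arm moves only by the shell command python3 -m crank 'ROWS' [OPENING] [FORCE]. ROWS is JSON, a list of rows, each a list of 6 numbers: the shift along the tool's x, y, z in cm, then the turn, a rotation vector about the tool's x, y, z in rad. A call has exactly 10 rows; each row shifts and turns the commanded pose from where the row before left it, along the tool's axes as they then stand; what a row does not reach is not made up. A row lasts 1/12 s, in which the tool goes at most 41.7 mm and 7.16 degrees, less where a joint would pass 70% of its speed; a pose out of reach is approached as far as the arm can. A call is refused whole if a number of a shift passes 4.17 or a number of a turn 0.125, either way. A call with a gripper value outside its range is refused whole. OPENING is the finger opening in cm, from 0 to 8.54, set as the call begins (- or left out, the last holds). The fingers move at their own pace and stop on an object; FORCE is the grip in N (left out, the last holds). Time passes only in rows, so rows that do not move let the fingers close, or fill a call up. It gives the time, the measured TCP pose, the force and the opening at its end, in the units of the state.
- r.observe(): the state, without advancing time (a new reading comes with each control period).
- optics.read_camera(name): name is "scene" or "top" or "wrist"; returns the picture (480x640x3 uint8, red, green, blue); there is no depth.
- optics.camera_info(name): a dict with "fx", "fy", "cx", "cy" (pixels), "k1" (the pictures are not rectified: a ray, as slopes to the right and down, at radius r is drawn at 1 + k1 r^2 times it, then the intrinsics apply), "eye" and "rotation" of the camera in the world; the wrist camera has in their place "T_tool_cam" (4x4, takes a point from camera to tool coordinates, whose origin is the TCP and whose axes are the tool frame's). Camera axes: x right, y up, looking along -z (the intrinsics and any distortion apply to the point x, -y, -z); pixel columns grow to the right and rows downward; lengths in m; the calibration is good to about 2 mm. A picture is of the moment at which its call begins: read the wrist's pose just before it. camera_info takes no time and is no camera call.
- r.close_job(): hands the job in, once; it reports no verdict.
The state is a dict: "clock": time; "joint_pos": joint angles; "joint_velocities": joint speeds; "tau": joint torques, N m; "tool_pos": TCP position; "eef_rot": TCP orientation; "force": force on the tool from outside, world axes, zero at the start; "moment": the same for the moment, N m; "opening": finger opening in m.
Only numpy, scipy, OpenCV 4.12 (cv2) and the standard library are available. Lean on these libraries where they do the work, as an engineer would, in place of code of your own. Each camera call takes 0.05 s, during which the arm holds its last target. There are 200 camera calls.

### The job

The end cap of the meter case with the tapered nose has just been glued on. Set the case gently down flat in the clamp's nest, nose into the V, and let go of it; then pull the clamp's ratchet lever on by its upright grip exactly four clicks from rest, into its fourth notch, so that the jaw presses the cap home, never as far as a fifth click. Finish still holding the lever there, because it springs back when let go, and leave the other things on the bench where they are.

Things in the scene. Friction and masses are not known exactly. Their poses are not given: they have to be found in the camera images.
- case: Meter case (loose, 0.1 to 0.18 kg): grey plastic, 50 mm wide (x), 92 long (y), 26 high, screen and keys on top. Its +y end is a tapered nose: both corners cut at 45 degrees by 14 mm, leaving 22 mm. Its -y end is square: the black glued end cap. Lies right way up, yaw within 0.5 rad of the world's. Origin: centre of its underside. Grip it across the 50 mm.
- nest (a point): Where the case's origin lies when it is fully home in the clamp's black plastic nest: on the pocket floor, 20 mm above the bench. Axes: the clamp's; the home case's axes are parallel to them, nose to +y. Side walls 27 mm either side of the middle (2 mm play), upright for 10 mm, then flaring out for 8 mm; cut away for fingers from y = -22 to +18 mm.
- vee (a point): Middle of the V of the nest, on the pocket floor, 46 mm to +y of point nest, at the tip of a home case. Its two 45-degree walls touch the cut corners of the nose when the case is home. The nest is open towards the jaw, whose pad then stands 8 mm behind the case: the case may be set down up to 6 mm short of home (3 to 4 mm is best), the jaw pushes it home.
- clamp: Bonding clamp, fixed to the bench: aluminium base plate 150 (x) by 275 (y) by 12 mm, nest at its +y end, jaw in the middle (top 44 mm above the bench), lever at its -y end. Origin on the bench; point nest is at x 0, y 60, z 20 mm of it. Yaw within 0.25 rad of the world's.
- pivot (a point): The lever's upright pivot axis, at the top of its hub, 54 mm above the bench, at x 0, y -95 mm of the clamp. The grip moves about it on a circle of radius 110 mm.
- grip: The lever's grip: upright black cylinder 22 mm in diameter, 50 mm tall, 110 mm from the pivot; turns freely on its own axis; free all round above the steel lever. Origin: centre of its underside, 50 mm above the bench. At rest it lies to the clamp's -y of the pivot, 0.5 rad round towards +x; pulling on takes it clockwise seen from above, towards the clamp's -x (towards the robot).
- lever (a joint): Angle of the ratchet lever, rad: 0 at rest on its stop, growing as pulled on. A sprung roller rides over a pin-toothed sector: notch n is at 0.2 n, crests half way. The pull at the grip peaks (10 to 15 N) on leaving a notch, falls some 5 N over the crest and is least in the next notch: one click. A return spring (4 N at rest, 8 N at four clicks) takes it back to 0 if let go.
- pad: Sprung rubber-faced pad of the jaw (40 mm wide, 20 mm high). The lever's cam drives the jaw forward about 3 mm per click: the pad meets the square end of a case in the nest about the third click and presses on it with some 8 to 14 N in the fourth notch.
- old_meter: Another, shorter meter (46 by 70 by 22 mm, square at both ends), lying on the bench; not to be moved. Origin: centre of its underside.
- glue: Small upright glue bottle, 30 mm in diameter, 85 mm tall; not to be moved. Origin: centre of its underside.
- driver: Screwdriver 170 mm long lying on the bench; not to be moved.
- tweezers: Steel tweezers 120 mm long lying on the bench; not to be moved.
- loupe: Black eye loupe, 38 mm in diameter, 34 mm tall; not to be moved. Origin: centre of its underside.
- dish: Round steel dish, 84 mm in diameter, 22 mm tall; not to be moved. Origin: centre of its underside.
- tub: Small lidded plastic tub, 82 by 62 by 33 mm; not to be moved. Origin: centre of its underside.
- nutdriver: Long screwdriver, 190 mm, lying on the far side of the bench; not to be moved.
Things that resemble listed ones, but are neither listed nor needed, are in the scene too. What is shaped like the case but purple is not meant.

How it is judged:
On the way, in this order (a step that is already met when the one before it is completed fails the run):
1. the case lies flat and square in the nest, let go, with the lever still at rest (z of case in the frame of nest between -0.002 and 0.002 m and x of case in the frame of nest between -0.0035 and 0.0035 m and y of case in the frame of nest between -0.009 and 0.002 m and angle between the y axis of case and the y axis of nest, either way round below 0.08 rad and angle between case's own z axis and vertical below 0.06 rad and contact force between the fingers and case below 0.1 N and value of joint lever below 0.1 rad), for 0.2 s.
2. the lever is pulled on to the fourth click and the pad presses on the case (value of joint lever between 0.7 and 0.9 rad and contact force between pad and case above 3 N), for 0.3 s.
At the end, for the whole second after the job is handed in: The fingers are holding the lever's grip with the lever in its fourth notch (0.70 to 0.90 rad), the jaw's pad presses on the case with more than 3 N, and the case lies home in the nest: within 2 mm sideways and in height, 2.5 mm lengthways, 0.04 rad square and level, not touched by the robot (all of step 2 and contact force between the fingers and grip above 1 N and z of case in the frame of nest between -0.002 and 0.002 m and x of case in the frame of nest between -0.002 and 0.002 m and y of case in the frame of nest between -0.0025 and 0.0025 m and angle between the y axis of case and the y axis of nest, either way round below 0.04 rad and angle between case's own z axis and vertical below 0.04 rad and contact force between the arm and case below 0.1 N); the arm keeps its last pose, push and grip.
It fails at once if the lever goes over a fifth click (value of joint lever above 0.93 rad).
It fails at once if the case is dropped (linear speed of case above 0.55 m/s and contact force between the fingers and case below 0.1 N).
It fails at once if another thing on the bench is disturbed (distance of any of old_meter, glue, driver, tweezers, loupe, dish, tub, nutdriver from where it was at the start of the episode above 0.02 m).
It also fails if it takes over 59 s, if anything falls off the work surface, if the arm or the gripper's body presses on something with over 40 N, if the wrist force passes 120 N, or if a joint passes its speed limit or range.

## Working session

There is one attempt and no reset: what is moved stays moved. The work goes in short steps, Python scripts to look and compute and a shell command to move; the robot and the scene stay as the last step left them, time stands still between calls to the robot, and variables do not carry over. Pictures are saved under pics/ and viewed, about 8 in all and at most 12, crops included, and the job is handed in when it is done.

```bash
ls; mkdir -p pics; python3 - <<'E'
from station import r, optics
import cv2,numpy as np
s=r.observe(); print(s['clock'],s['tool_pos'],s['eef_rot'],s['force'],s['opening'],r.tips_ahead)
for n in ['top','scene']:
    cv2.imwrite(f'pics/{n}0.png',optics.read_camera(n)[:,:,::-1]); 
for n in ['top','scene','wrist']: print(n,{k:np.round(v,4).tolist() for k,v in optics.camera_info(n).items()if not isinstance(v,str)})
E
```

```text
pics
0.0 [ 0.27036162 -0.56257321  0.22276251] [-0.6893719  -0.15783224  0.68954492 -0.1561511 ] [-0.20696016  0.23358964 -0.264598  ] 0.0852673149412514 0.022
top {'fx': 471.9891, 'fy': 471.9891, 'cx': 318.0364, 'cy': 236.2793, 'k1': -0.0323, 'eye': [0.387, 0.0032, 1.0672], 'rotation': [0.0757, -0.06, -0.6991, 0.7084]}
scene {'fx': 469.2374, 'fy': 469.2374, 'cx': 320.689, 'cy': 236.3726, 'k1': 0.0431, 'eye': [0.9726, -0.6793, 0.8439], 'rotation': [0.3735, 0.0976, 0.2533, 0.887]}
wrist {'fx': 405.5659, 'fy': 405.5659, 'cx': 315.0938, 'cy': 235.4326, 'k1': -0.0074, 'T_tool_cam': [[0.0009, 0.2974, -0.9547, -0.1492], [1.0, -0.0001, 0.001, -0.0007], [0.0002, -0.9547, -0.2974, -0.0748], [0.0, 0.0, 0.0, 1.0]]}
```

View pics/top0.png

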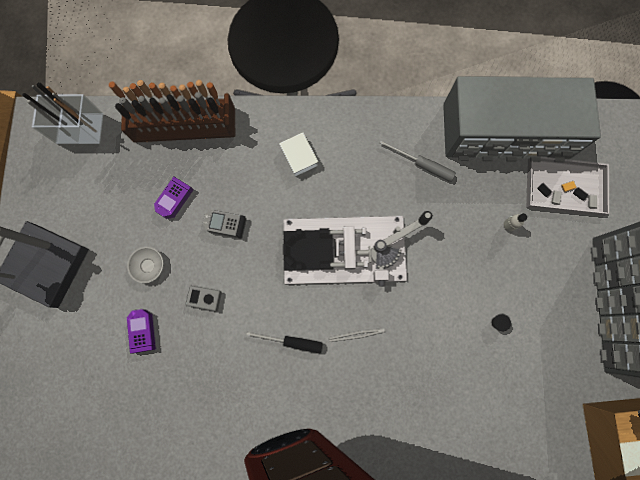

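The top view (up is +x, left is +y) shows these candidates for the case:
- The grey one with screen and keys at (225,224), which fits the description.
- The short square grey meter at (204,298), which is old_meter.
- Two purple look-alikes at (173,197) and (141,331), which are excluded.

The clamp is at about (345,250), with its grip top at (426,216). I'll confirm in enlarged crops.

```bash
cat > h.py <<'E'
import numpy as np,cv2
from scipy.spatial.transform import Rotation as R
from station import r,optics
def cam(n,s=None):
    c=optics.camera_info(n)
    if n=='wrist':
        s=s or r.observe(); T=np.eye(4);T[:3,:3]=R.from_quat(s['eef_rot']).as_matrix();T[:3,3]=s['tool_pos']
        T=T@np.array(c['T_tool_cam']); return c,T[:3,:3],T[:3,3]
    q=np.array(c['rotation']); return c,(R.from_quat(q).as_matrix() if q.size==4 else q),np.array(c['eye'])
def K(c): return np.array([[c['fx'],0,c['cx']],[0,c['fy'],c['cy']],[0,0,1]]),np.array([c['k1'],0,0,0.])
def px2w(C,uv,z):
    c,Rm,e=C; k,d=K(c)
    p=cv2.undistortPoints(np.array(uv,float).reshape(-1,1,2),k,d)[:,0]
    dd=np.c_[p[:,0],-p[:,1],-np.ones(len(p))]@Rm.T
    return e+dd*((np.asarray(z)-e[2])/dd[:,2])[:,None]
def w2px(C,P):
    c,Rm,e=C; k,d=K(c); p=(np.atleast_2d(P)-e)@Rm*[1,-1,-1]
    return cv2.projectPoints(p,np.zeros(3),np.zeros(3),k,d)[0][:,0]
def crop(im,x,y,w,h,f,name): cv2.imwrite('pics/'+name,cv2.resize(im[y:y+h,x:x+w],None,fx=f,fy=f,interpolation=cv2.INTER_CUBIC))
E
python3 - <<'E'
from h import *
im=cv2.imread('pics/top0.png'); a=cv2.resize(im[200:250,195:255],None,fx=5,fy=5,interpolation=2)
b=cv2.resize(im[200:300,275:445],None,fx=4.6,fy=4.6,interpolation=2)
o=np.zeros((a.shape[0]*0+460+80,782,3),np.uint8);
cv2.imwrite('pics/clamp.png',b); crop(im,190,200,70,50,8,'case.png'); 
c=cv2.imread('pics/case.png');print(c.shape,b.shape)
C=cam('top'); print(px2w(C,[[225,224],[426,216],[380,246]],[.026,.1,.054]).round(3))
E
```

```text
(400, 560, 3) (460, 782, 3)
[[ 0.616  0.24   0.026]
 [ 0.621 -0.2    0.1  ]
 [ 0.564 -0.108  0.054]]
```

View pics/case.png

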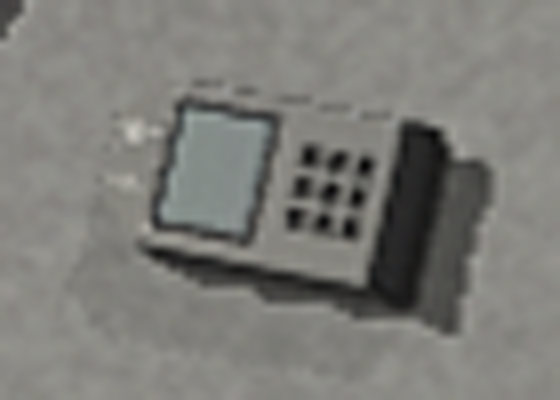

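View pics/clamp.png

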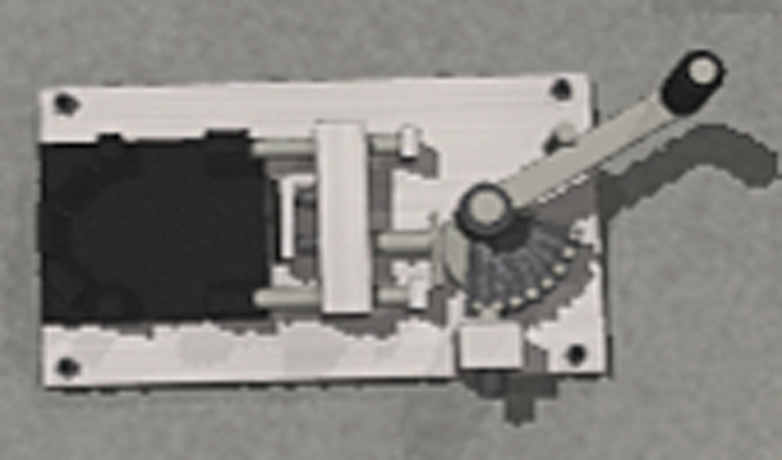

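The crop confirms the case: grey, with its nose to the left (+y), the black cap on the right, and a screen and 3x3 keys. The clamp crop shows the nest at the left, the hub near (487,207) and the grip top near (704,68), at rest. Now the coarse poses.

```bash
python3 - <<'E'
from h import *
C=cam('top')
pc=np.array([[42,90],[590,73],[606,376],[44,386]])/4.6+[275,200]
P=px2w(C,pc,.012); print(P.round(4)); ctr=P.mean(0)
print('size',np.linalg.norm(P[0]-P[1]),np.linalg.norm(P[1]-P[2]),np.linalg.norm(P[2]-P[3]),np.linalg.norm(P[3]-P[0]))
def yaw(v): return np.arctan2(-v[0],v[1])
print('ctr',ctr,'yaw',yaw(P[0]-P[1]),yaw(P[3]-P[2]))
q=px2w(C,np.array([[487,207],[704,68]])/4.6+[275,200],[.054,.1]); print('pivot,grip',q,np.linalg.norm((q[1]-q[0])[:2]),yaw(q[0]-q[1]))
k=px2w(C,np.array([[180,95],[400,118],[370,290],[140,245],[335,190]])/8+[190,200],.026);print(k.round(4),yaw(k[0]-k[1]),yaw(k[3]-k[2]))
s=r.observe(); print(R.from_quat(s['eef_rot']).as_matrix().round(3))
E
```

```text
[[ 0.6305  0.1068  0.012 ]
 [ 0.6421 -0.1663  0.012 ]
 [ 0.4912 -0.1712  0.012 ]
 [ 0.4828  0.1016  0.012 ]]
size 0.2733485606298979 0.15098893934788973 0.2728861087309248 0.14781367484780747
ctr [ 0.56167024 -0.03228553  0.012     ] yaw 0.042336103592101736 0.03071438445191603
pivot,grip [[ 0.566326   -0.10969118  0.054     ]
 [ 0.6237462  -0.20420136  0.1       ]] 0.11058595516424378 0.5459567207139716
[[0.6437 0.2701 0.026 ]
 [0.6375 0.2065 0.026 ]
 [0.5876 0.2127 0.026 ]
 [0.5998 0.2789 0.026 ]
 [0.6164 0.2241 0.026 ]] -0.09641188406859345 -0.18297657322497402
[[-0.001  0.433 -0.901]
 [ 0.002 -0.901 -0.433]
 [-1.    -0.002 -0.   ]]
```

```bash
python3 -m crank '[[0,-2.74,-3.06,0,0,0],[0,-2.74,-3.06,0,0,0],[0,-2.74,-3.06,0,0,0],[0,-2.74,-3.06,0,0,0],[0,-2.74,-3.06,0,0,0],[0,-2.74,-3.06,0,0,0],[0,-2.74,-3.06,0,0,0],[0,-2.74,-3.06,0,0,0],[0,-2.74,-3.06,0,0,0],[0,-2.74,-3.06,0,0,0]]' 8.5 25
python3 -m crank '[[0,-2.74,-3.06,0,0,0],[0,-2.74,-3.06,0,0,0],[0,-2.74,-3.06,0,0,0],[0,-2.74,-3.06,0,0,0],[0,-2.74,-3.06,0,0,0],[0,-2.74,-3.06,0,0,0],[0,-2.74,-3.06,0,0,0],[0,-2.74,-3.06,0,0,0],[0,-2.74,-3.06,0,0,0],[0,-2.74,-3.06,0,0,0]]'
python3 -m crank '[[0,-2.8,-3.1,0,0,0],[0,0,0,-0.109,0,0],[0,0,0,-0.109,0,0],[0,0,0,-0.109,0,0],[0,0,0,-0.109,0,0],[0,0,0,-0.109,0,0],[0,0,0,-0.109,0,0],[0,0,0,-0.109,0,0],[0,0,0,-0.109,0,0],[0,0,0,-0.109,0,0]]'
python3 - <<'E'
from h import *
s=r.observe(); print(s['clock'],s['tool_pos'],R.from_quat(s['eef_rot']).as_matrix().round(3),s['joint_pos'],np.abs(s['joint_velocities']).max())
im=optics.read_camera('wrist')[:,:,::-1]; cv2.imwrite('pics/w1.png',im)
import pickle; pickle.dump(s,open('w1.pkl','wb'))
E
```

```text
clock: 0.93
tool_pos: [0.4278, -0.1818, 0.2238]
eef_rot: [-0.689, -0.157, 0.69, -0.157]
force: [1.5, -0.4, 0.5]
opening: 0.0849
clock: 1.77
tool_pos: [0.585, 0.1976, 0.2234]
eef_rot: [-0.689, -0.157, 0.69, -0.157]
force: [0.1, -0.9, 0.7]
opening: 0.0849
clock: 2.6
tool_pos: [0.6003, 0.234, 0.2232]
eef_rot: [-0.532, -0.465, 0.533, -0.464]
force: [-0.7, 0.4, 0.7]
opening: 0.085
2.6 [0.60028187 0.23402596 0.22322465] [[-0.002  0.991 -0.136]
 [-0.    -0.136 -0.991]
 [-1.    -0.001  0.001]] [2.62854549e-01 2.58780651e-01 1.56463270e+00 3.83461604e-05
 1.31974609e+00 3.99432436e-01] 1.293911980292827
```

View pics/w1.png

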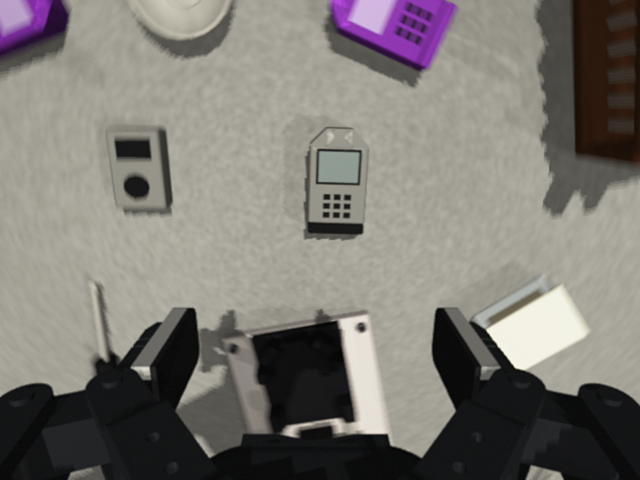

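The wrist view (up is about +y) shows the grey case at (337,180) with its nose up, and the nest below at about (300,375). The arm was still settling, so I'll re-shoot and enlarge both.

```bash
python3 - <<'E'
from h import *
import pickle
for i in range(4): s=r.observe(); im=optics.read_camera('wrist')[:,:,::-1]
print(s['clock'],s['tool_pos'],np.abs(s['joint_velocities']).max()); pickle.dump(s,open('w1.pkl','wb')); cv2.imwrite('pics/w1b.png',im)
a=cv2.resize(im[115:245,290:385],None,fx=4,fy=4,interpolation=2); b=cv2.resize(im[305:435,220:320+85],None,fx=2.2,fy=2.2,interpolation=2)
b=cv2.convertScaleAbs(b,alpha=1.6,beta=20)
o=np.zeros((520,a.shape[1]+b.shape[1],3),np.uint8); o[:,:a.shape[1]]=a; o[:b.shape[0],a.shape[1]:]=b; cv2.imwrite('pics/w1c.png',o); print(o.shape)
E
```

```text
2.8 [0.60048547 0.23404725 0.2235519 ] 0.00608446909165078
(520, 787, 3)
```

View pics/w1c.png

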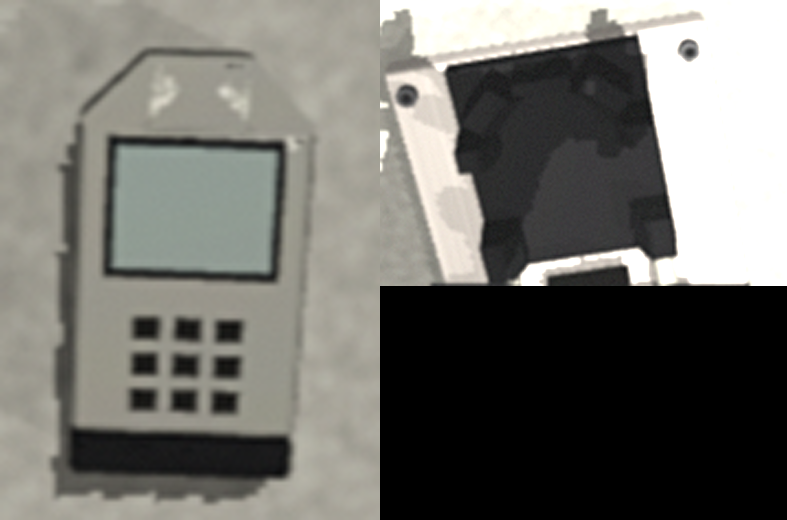

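```bash
python3 - <<'E'
from h import *
import pickle
from scipy.optimize import least_squares
s=pickle.load(open('w1.pkl','rb')); C=cam('wrist',s)
px=np.array([[80,113],[147,50],[250,53],[312,135],[290,473],[72,470]])/4+[290,115]
M=np.array([[-25,32],[-11,46],[11,46],[25,32],[25,-46],[-25,-46]])/1000
W=px2w(C,px,.026)[:,:2]
f=lambda p:(M@np.array([[np.cos(p[2]),np.sin(p[2])],[-np.sin(p[2]),np.cos(p[2])]])+p[:2]-W).ravel()
o=least_squares(f,[.61,.24,-.1]); print('case',o.x.round(4),(f(o.x)*1000).reshape(-1,2).round(1).tolist())
# check vs top
cy=.036
# bolt holes & nest black outline: top surface height of nest walls unknown; floor 20mm, top ~38mm
for z in (.012,.020,.038):
  q=px2w(C,np.array([[449-380,66],[637-380,36],[676-380,254],[406-380,95],[688-380,50]])/2.2+[220,305],z);print(z,q[:,:2].round(4).tolist())
E
```

```text
case [ 0.62    0.2468 -0.1762] [[-0.7, -0.5], [-0.0, 0.2], [0.6, 0.0], [1.0, 2.2], [0.1, -1.5], [-1.0, -0.4]]
0.012 [[0.5147, 0.1034], [0.602, 0.1064], [0.6056, -0.0164], [0.492, 0.0913], [0.6241, 0.0959]]
0.02 [[0.5168, 0.108], [0.6022, 0.1109], [0.6057, -0.0092], [0.4946, 0.0961], [0.6238, 0.1006]]
0.038 [[0.5216, 0.1183], [0.6026, 0.121], [0.6059, 0.0071], [0.5005, 0.107], [0.6231, 0.1113]]
```

```bash
python3 -m crank '[[0,1.75,-1.23,0.04,0,0],[3.5,0,0,0,0,0],[3.5,0,0,0,0,0],[3.5,0,0,0,0,0],[3,0,0,0,0,0],[2.5,0,0,0,0,0],[1.5,0,0,0,0,0],[1,0,0,0,0,0],[0.65,0,0,0,0,0],[0,0,0,0,0,0]]' 8.5 25
python3 -m crank '[[0,0,0,0,0,0],[0,0,0,0,0,0],[0,0,0,0,0,0],[0,0,0,0,0,0],[0,0,0,0,0,0],[0,0,0,0,0,0],[0,0,0,0,0,0],[0,0,0,0,0,0],[0,0,0,0,0,0],[0,0,0,0,0,0]]' 4.6 25
python3 - <<'E'
from h import *
print(r.tips_ahead, r.observe()['force'],r.observe()['opening'])
cv2.imwrite('pics/w2.png',optics.read_camera('wrist')[:,:,::-1])
E
```

```text
clock: 3.68
tool_pos: [0.6197, 0.2438, 0.032]
eef_rot: [-0.543, -0.452, 0.544, -0.452]
force: [-1.4, -0.4, -0.5]
opening: 0.0852
clock: 4.52
tool_pos: [0.6198, 0.2438, 0.0325]
eef_rot: [-0.543, -0.453, 0.543, -0.452]
force: [-0.8, -0.1, -0.2]
opening: 0.046
0.022 [-0.77322562 -0.13160695 -0.21416062] 0.04597318661282436
```

View pics/w2.png

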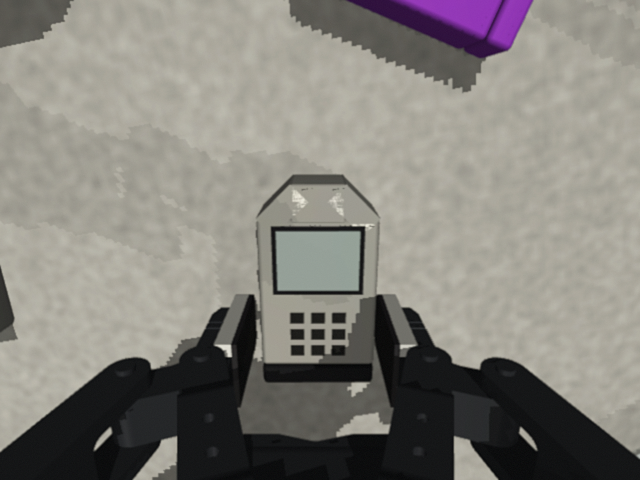

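```bash
python3 - <<'E'
from h import *
s=r.observe(); C=cam('wrist'); a=-.1762; A=np.array([[np.cos(a),-np.sin(a)],[np.sin(a),np.cos(a)]])
M=np.array([[-25,32],[-11,46],[11,46],[25,32],[25,-46],[-25,-46]])/1000
for z in (.026,0): print('case',w2px(C,np.c_[M@A.T+[.62,.2468],np.full(6,z)]).round().tolist())
T=R.from_quat(s['eef_rot']).as_matrix()
for x in (-.016,.003,.01,.022):
  print(x,w2px(C,np.array([[x,sy*.023,sz*.011] for sy in(-1,1) for sz in (-1,1)])@T.T+s['tool_pos']).round().tolist())
E
```

```text
case [[254.0, 218.0], [289.0, 182.0], [346.0, 182.0], [381.0, 217.0], [373.0, 383.0], [263.0, 384.0]]
case [[263.0, 203.0], [292.0, 172.0], [342.0, 172.0], [372.0, 203.0], [366.0, 351.0], [269.0, 351.0]]
-0.016 [[256.0, 298.0], [258.0, 350.0], [383.0, 297.0], [380.0, 350.0]]
0.003 [[262.0, 277.0], [264.0, 325.0], [375.0, 277.0], [373.0, 325.0]]
0.01 [[264.0, 270.0], [266.0, 317.0], [373.0, 270.0], [371.0, 317.0]]
0.022 [[267.0, 260.0], [269.0, 304.0], [370.0, 260.0], [368.0, 304.0]]
```

```bash
python3 -m crank '[[0,0,0,0,0,0],[0,0,0,0,0,0],[0,0,0,0,0,0],[0,0,0,0,0,0],[0,0,0,0,0,0],[0,0,0,0,0,0],[0,0,0,0,0,0],[0,0,0,0,0,0],[0,0,0,0,0,0],[0,0,0,0,0,0]]' 3.8 25
python3 - <<'E'
from h import *
im=optics.read_camera('wrist')[:,:,::-1]; crop(im,170,160,300,260,2.6,'w3.png')
E
```

```text
clock: 5.4
tool_pos: [0.6199, 0.2438, 0.0326]
eef_rot: [0.543, 0.452, -0.543, 0.452]
force: [0.7, -0.5, 0.3]
opening: 0.0379
```

View pics/w3.png

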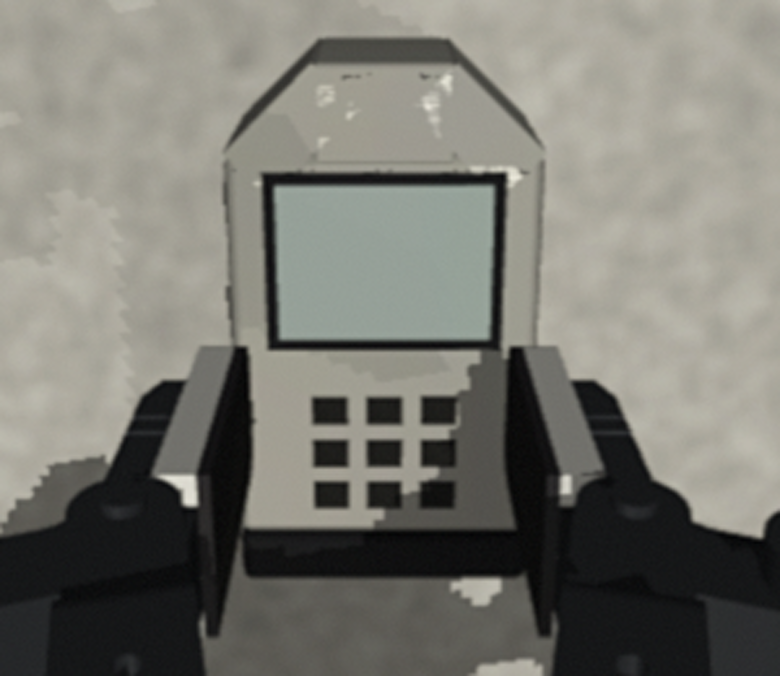

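```bash
python3 - <<'E'
from h import *
c=optics.camera_info('wrist'); k,d=K(c); T=np.array(c['T_tool_cam'])
def f(l,rr,half):
  p=cv2.undistortPoints(np.array([l,rr],float).reshape(-1,1,2),k,d)[:,0]; w=p[1,0]-p[0,0]; D=2*half/w
  for q in p: print((T@np.r_[q[0]*D,-q[1]*D,-D,1]).round(4))
f((248/2.6+170,348/2.6+160),(509/2.6+170,348/2.6+160),.019)
f((254,295),(378,295),.023)
E
```

```text
[-0.0092 -0.0203 -0.0092  1.    ]
[-0.0092  0.0177 -0.0092  1.    ]
[-0.0121 -0.0242 -0.0101  1.    ]
[-0.0121  0.0218 -0.0101  1.    ]
```

The crop shows the finger tips above the case: they overlap its top at (248,348) and (509,348) with no contact. By vision the tips are about 10 mm behind the TCP, not 22 mm ahead. I'll open and lower in steps, watching the force.

```bash
python3 -m crank '[[0,0,0,0,0,0],[0,0,0,0,0,0],[0,0,0,0,0,0],[0,0,0,0,0,0],[0,0,0,0,0,0],[0.4,0,0,0,0,0],[0.4,0,0,0,0,0],[0.4,0,0,0,0,0],[0.3,0,0,0,0,0],[0,0,0,0,0,0]]' 7.0 25
python3 - <<'E'
from h import *
s=r.observe();print(s['force'],s['joint_pos'],s['tau'],[x for x in dir(r) if x[0]!='_'])
im=optics.read_camera('wrist')[:,:,::-1]; crop(im,170,160,300,260,2.6,'w4.png')
E
```

```text
clock: 6.28
tool_pos: [0.6188, 0.2435, 0.0161]
eef_rot: [-0.543, -0.453, 0.544, -0.452]
force: [0.6, -0.3, -0.9]
opening: 0.07
[ 0.55222547 -0.34107436 -0.88839349] [ 2.69483878e-01  5.31521452e-01  1.62245988e+00 -1.66529150e-06
  9.90028615e-01  4.51459475e-01] [-3.77222279e-02 -4.75050509e+01 -2.57110566e+01 -1.89501185e-05
 -7.99507066e-02  2.08390753e-05] ['IKError', 'close_job', 'observe', 'tips_ahead']
```

View pics/w4.png

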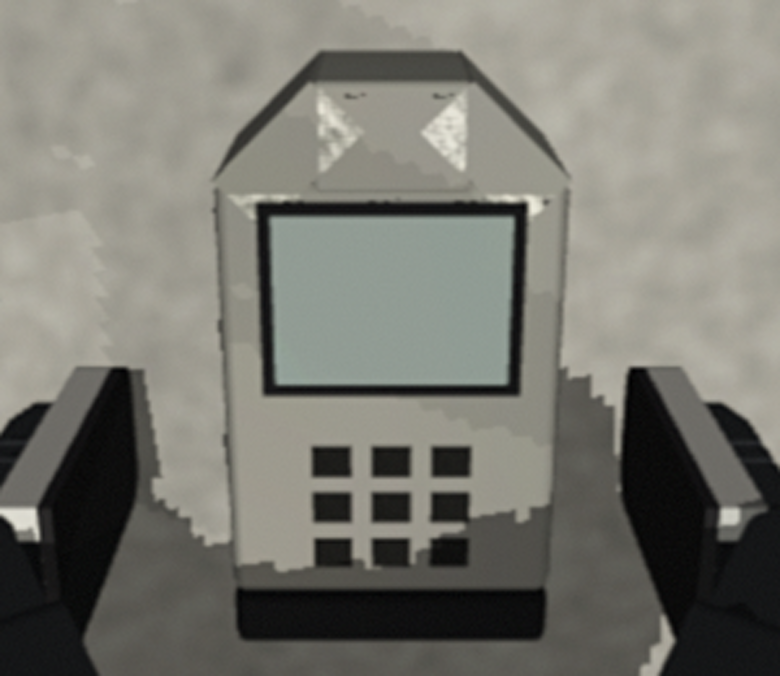

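```bash
python3 -m crank '[[0.4,0.13,0,0,0,0],[0.4,0,0,0,0,0],[0.4,0,0,0,0,0],[0.3,0,0,0,0,0],[0.25,0,0,0,0,0],[0.2,0,0,0,0,0],[0,0,0,0,0,0],[0,0,0,0,0,0],[0,0,0,0,0,0],[0,0,0,0,0,0]]' 7.0 25
python3 -m crank '[[0,0,0,0,0,0],[0,0,0,0,0,0],[0,0,0,0,0,0],[0,0,0,0,0,0],[0,0,0,0,0,0],[0,0,0,0,0,0],[0,0,0,0,0,0],[0,0,0,0,0,0],[0,0,0,0,0,0],[0,0,0,0,0,0]]' 4.4 25

```

```text
clock: 7.17
tool_pos: [0.6214, 0.2437, -0.0016]
eef_rot: [0.544, 0.452, -0.543, 0.453]
force: [-0.1, -1.1, 0.3]
opening: 0.0698
clock: 8.0
tool_pos: [0.6215, 0.2437, -0.0015]
eef_rot: [0.544, 0.452, -0.543, 0.453]
force: [0.3, 0.3, 4.5]
opening: 0.0496
```

```bash
python3 -m crank '[[-0.3,0,0,0,0,0],[-0.7,0,0,-0.02,0,0],[-1.5,0,0,-0.025,0,0],[-1.5,0,0,-0.025,0,0],[-1.5,0,0,-0.025,0,0],[-1.5,0,0,-0.025,0,0],[-1.5,0,0,-0.025,0,0],[-1.5,0,0,-0.025,0,0],[-1.5,0,0,-0.025,0,0],[-1.5,0,0,-0.025,0,0]]'
python3 -m crank '[[0,-0.7,2,0,0,0],[0,-0.9,3.4,0,0,0],[0,-1,3.9,0,0,0],[0,-1,3.9,0,0,0],[0,-1,3.9,0,0,0],[0,-1,3.9,0,0,0],[0,-0.9,3.9,0,0,0],[0,-0.6,2.7,0,0,0],[0,-0.2,1,0,0,0],[0,0,0,0,0,0]]'
python3 - <<'E'
from h import *
import pickle
for i in range(4): s=r.observe(); im=optics.read_camera('wrist')[:,:,::-1]
pickle.dump(s,open('w5.pkl','wb')); cv2.imwrite('pics/w5.png',im)
print(s['tool_pos'],s['opening'],np.abs(s['joint_velocities']).max(),R.from_quat(s['eef_rot']).as_matrix().round(3).tolist())
cv2.imwrite('pics/w5v.png',cv2.resize(cv2.convertScaleAbs(im,alpha=1.3,beta=15)[:,100:540],(0,0),fx=1.25,fy=1.25,interpolation=2))
E
```

```text
clock: 8.83
tool_pos: [0.6213, 0.2436, 0.1301]
eef_rot: [0.49, 0.51, -0.49, 0.51]
force: [-1.1, 0.5, -1.5]
opening: 0.0494
clock: 9.67
tool_pos: [0.559, -0.0473, 0.129]
eef_rot: [0.491, 0.508, -0.491, 0.509]
force: [0.4, 0.2, -0.6]
opening: 0.0494
[ 0.55939159 -0.04382314  0.12843988] 0.0492060976669877 0.020289367105050977 [[0.0, 0.999, 0.039], [0.001, 0.039, -0.999], [-1.0, 0.0, -0.001]]
```

View pics/w5v.png

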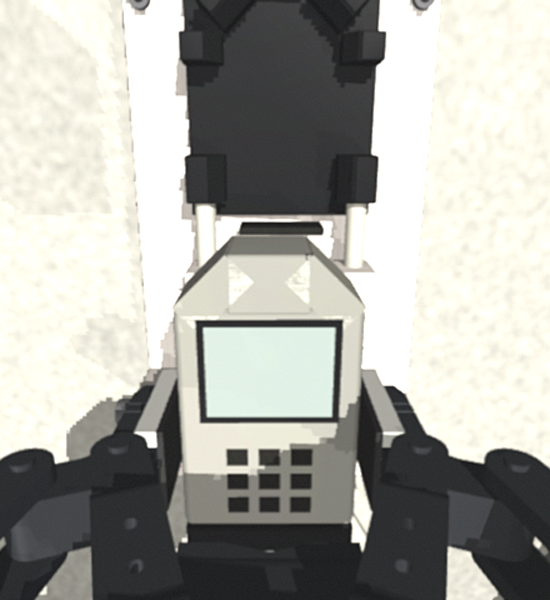

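```bash
python3 - <<'E'
from h import *
import pickle
s=pickle.load(open('w5.pkl','rb')); C=cam('wrist',s)
P=lambda l,z: px2w(C,np.array(l)/1.25+[100,0],z)[:,:2]
print('holes',P([[140,3],[422,3]],.012).round(4).tolist(), P([[140,3],[422,3]],.012).mean(0))
print('floor edges r120',P([[188,120],[375,120]],.02).mean(0))
for row,a,b in((165,187,378),(40,181,385)):
  for z in(.02,.038): q=P([[a,row],[b,row]],z);print('posts',row,z,q.mean(0).round(4),np.diff(q[:,0]))
for row in (155,67,213):
  for z in (.02,.03,.038): print('row',row,z,P([[275,row]],z).round(4))
# inner post edges
for row,a,b in((180,225,338),(60,223,343)):
  for z in(.02,.038): q=P([[a,row],[b,row]],z);print('inner',row,z,q.mean(0).round(4),np.diff(q[:,0]))
# case in hand : solve height/offset from shoulders and screen corners (local from w1)
s1=pickle.load(open('w1.pkl','rb'));C1=cam('wrist',s1)
scr=px2w(C1,np.array([[108,138],[283,145],[275,280],[106,272]])/4+[290,115],.026)[:,:2]-[.62,.2468]
a=-.1762; A=np.array([[np.cos(a),-np.sin(a)],[np.sin(a),np.cos(a)]]); L=scr@A; print('screen local',L.round(4).tolist())
loc=np.r_[[[-.025,.032],[.025,.032]],np.c_[[ -1,1,1,-1]*np.abs(L[:,0]).mean().repeat(4),[L[:2,1].mean()]*2+[L[2:,1].mean()]*2]]
px=np.array([[176,303],[363,303],[197,321],[342,321],[340,421],[199,421]])/1.25+[100,0]
from scipy.optimize import least_squares
def f(p):
  c,t=np.cos(p[3]),np.sin(p[3]); return (w2px(C,np.c_[loc@np.array([[c,t],[-t,c]])+p[:2],np.full(6,p[2])])-px).ravel()
o=least_squares(f,[.56,-.045,.14,.04]); print('case top pose',o.x.round(4),'res',f(o.x).round(1).tolist())
E
```

```text
holes [[0.4926, 0.0898], [0.6242, 0.0949]] [0.55840115 0.0923386 ]
floor edges r120 [0.56081085 0.04032155]
posts 165 0.02 [0.5623 0.0193] [0.09418908]
posts 165 0.038 [0.5618 0.0202] [0.08760921]
posts 40 0.02 [0.5599 0.0753] [0.09405416]
posts 40 0.038 [0.5595 0.0723] [0.08748371]
row 155 0.02 [[0.5584 0.0239]]
row 155 0.03 [[0.5582 0.0242]]
row 155 0.038 [[0.5581 0.0245]]
row 67 0.02 [[0.5567 0.0637]]
row 67 0.03 [[0.5566 0.0624]]
row 67 0.038 [[0.5566 0.0615]]
row 213 0.02 [[ 0.5596 -0.0044]]
row 213 0.03 [[ 0.5594 -0.003 ]]
row 213 0.038 [[ 0.5592 -0.0019]]
inner 180 0.02 [0.5621 0.0121] [0.0561879]
inner 180 0.038 [0.5616 0.0135] [0.05226271]
inner 60 0.02 [0.5603 0.0668] [0.05589557]
inner 60 0.038 [0.5599 0.0644] [0.05199081]
screen local [[-0.0184, 0.0279], [0.0185, 0.0276], [0.0186, -0.001], [-0.0179, -0.0004]]
case top pose [ 0.5579 -0.0405  0.1557  0.0385] res [-4.0, 1.7, 4.1, 1.7, 0.8, -0.1, -0.7, -0.2, -2.7, -1.7, 2.7, -1.6]
```

```bash
python3 -m crank '[[0,0.2,-2,0,0,0],[0,0.2,-2.7,0,0,0],[0,0.21,-2.36,0,0,0],[0,0,-1.2,0,0,0],[1.5,0,0,0,0,0],[2,0,0,0,0,0],[2,0,0,0,0,0],[2,0,0,0,0,0],[1,0,0,0,0,0],[0,0,0,0,0,0]]'
python3 - <<'E'
from h import *
for i in range(4): s=r.observe(); im=optics.read_camera('wrist')[:,:,::-1]
print(s['tool_pos'],s['opening'],s['force'])
cv2.imwrite('pics/w6.png',cv2.resize(cv2.convertScaleAbs(im,alpha=1.5,beta=20)[70:470,140:500],(0,0),fx=1.5,fy=1.5,interpolation=2))
E
```

```text
clock: 10.7
tool_pos: [0.5591, 0.0387, 0.04]
eef_rot: [0.488, 0.512, -0.492, 0.508]
force: [-1.3, -0.3, -1.2]
opening: 0.0495
[0.5630349  0.0380516  0.04409942] 0.04903881269120582 [ 0.03979358  0.0886134  -0.43727868]
```

View pics/w6.png

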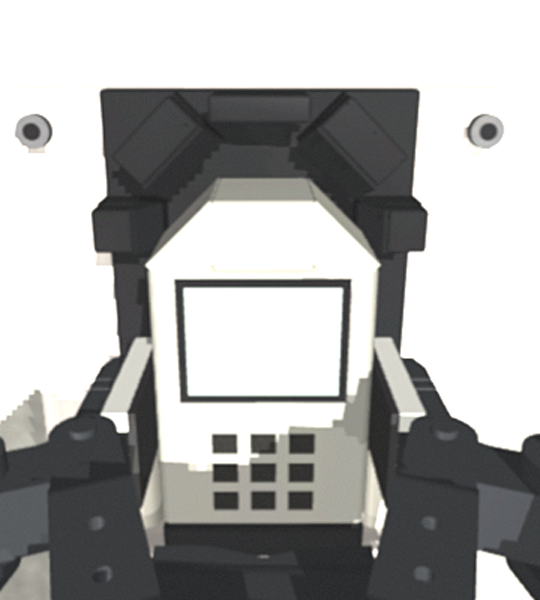

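The case hovers over the nest: its mid-column is 264, against 260 for the nest posts and holes. That puts it about 1 mm too far to +x, with the nose short of the V. I'll correct by 1 mm both ways and lower.

```bash
python3 -m crank '[[0,-0.1,-0.1,0,0,0],[0,0,0,0,0,0],[0.5,0,0,0,0,0],[0.5,0,0,0,0,0],[0.5,0,0,0,0,0],[0.4,0,0,0,0,0],[0.2,0,0,0,0,0],[0.1,0,0,0,0,0],[0.1,0,0,0,0,0],[0,0,0,0,0,0]]'
python3 - <<'E'
from h import *
s=r.observe();print(s['tool_pos'],s['force'],s['moment'])
E
```

```text
clock: 11.73
tool_pos: [0.5609, 0.0388, 0.0198]
eef_rot: [0.49, 0.51, -0.49, 0.509]
force: [-0.3, 0.8, -1.8]
opening: 0.0494
[0.56088504 0.03876068 0.01983884] [-0.27605337  0.77188544 -1.80143502] [-0.0027596   0.00550613 -0.06420551]
```

```bash
python3 -m crank '[[0.05,0,0,0,0,0],[0,0,0,0,0,0],[0.05,0,0,0,0,0],[0,0,0,0,0,0],[0.05,0,0,0,0,0],[0,0,0,0,0,0],[0,0,0,0,0,0],[0,0,0,0,0,0],[0,0,0,0,0,0],[0,0,0,0,0,0]]'
```

```text
clock: 12.57
tool_pos: [0.561, 0.0388, 0.0186]
eef_rot: [0.49, 0.509, -0.49, 0.509]
force: [0.1, -0.4, -1.0]
opening: 0.0495
```

```bash
python3 -m crank '[[0.05,0,0,0,0,0],[0,0,0,0,0,0],[0.05,0,0,0,0,0],[0,0,0,0,0,0],[0,0,0,0,0,0],[0,0,0,0,0,0],[0,0,0,0,0,0],[0,0,0,0,0,0],[0,0,0,0,0,0],[0,0,0,0,0,0]]'
```

```text
clock: 13.4
tool_pos: [0.5611, 0.0388, 0.0185]
eef_rot: [0.49, 0.509, -0.49, 0.509]
force: [-2.6, -0.1, 4.9]
opening: 0.0497
```

```bash
python3 -m crank '[[0,0,0,0,0,0],[0,0,0,0,0,0],[0,0,0,0,0,0],[0,0,0,0,0,0],[0,0,0,0,0,0],[0,0,0,0,0,0],[0,0,0,0,0,0],[0,0,0,0,0,0],[-0.3,0,0,0,0,0],[-0.5,0,0,0,0,0]]' 6.2
python3 -m crank '[[-1,0,0,0,0,0],[-1,0,0,0,0,0],[-2,0,0,0,0,0],[-3,0,0,0,0,0],[-3,0,0,0,0,0],[-2,0,0,0,0,0],[-0.5,0,0,0,0,0],[0,0,0,0,0,0],[0,0,0,0,0,0],[0,0,0,0,0,0]]' 8.0
python3 - <<'E'
from h import *
import pickle
for i in range(2): s=r.observe(); im=optics.read_camera('wrist')[:,:,::-1]
pickle.dump(s,open('w7.pkl','wb')); cv2.imwrite('pics/w7.png',im)
t=optics.read_camera('top')[:,:,::-1]; cv2.imwrite('pics/top7.png',t)
print(s['tool_pos'],s['opening'],s['force'])
a=cv2.resize(cv2.convertScaleAbs(im[150:400,220:420],alpha=1.3,beta=15),(0,0),fx=2.2,fy=2.2,interpolation=2)
b=cv2.resize(t[190:300,370:445],(0,0),fx=4.5,fy=4.5,interpolation=2)
o=np.zeros((560,a.shape[1]+b.shape[1],3),np.uint8);o[:a.shape[0],:a.shape[1]]=a;o[:b.shape[0],a.shape[1]:]=b;cv2.imwrite('pics/w7v.png',o);print(o.shape,a.shape)
E
```

```text
clock: 14.23
tool_pos: [0.5603, 0.0388, 0.0252]
eef_rot: [0.49, 0.51, -0.491, 0.509]
force: [0.3, 0.1, 0.2]
opening: 0.062
clock: 15.07
tool_pos: [0.5595, 0.0388, 0.1488]
eef_rot: [0.49, 0.51, -0.491, 0.508]
force: [0.2, -0.1, -0.8]
opening: 0.0804
[0.55930876 0.03885218 0.1484228 ] 0.08013433484987736 [0.12337578 0.91757253 0.1266192 ]
(560, 778, 3) (550, 440, 3)
```

View pics/w7v.png

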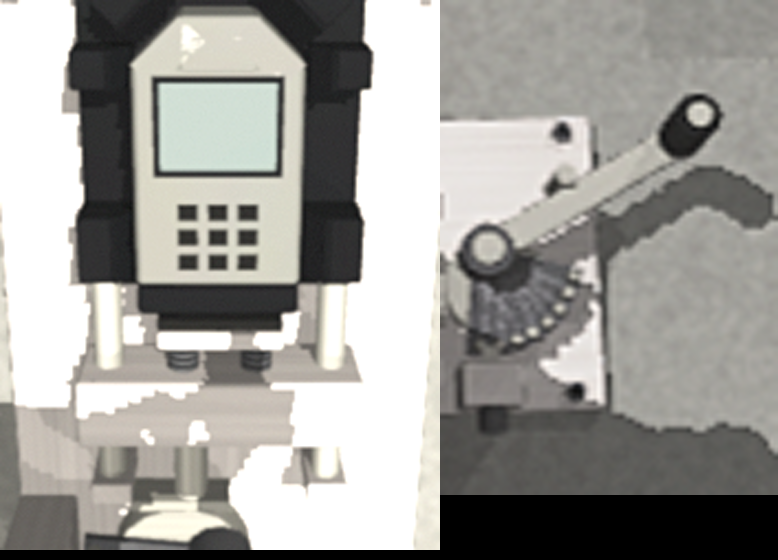

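The wrist crop shows the case flat and square between the nest posts, released. The lever is still at rest on the right of the crop. Next I move over the grip.

```bash
python3 -m crank '[[0,0.5,2,0,0,0],[0,0.8,3.6,0,0,0],[0,0.9,3.9,0,0,0],[0,0.9,4,0,0,0],[0,0.9,4,0,0,0],[0,0.8,3.6,0,0,0],[0,0.5,2.4,0,0,0],[0,0.16,0.97,-0.1,0,0],[0,0,0,-0.12,0,0],[0,0,0,-0.12,0,0]]' 6.0
python3 -m crank '[[0,0,0,-0.12,0,0],[0,0,0,-0.04,0,0],[0,0,0,0,0,0],[0,0,0,0,0,0],[0,0,0,0,0,0],[0,0,0,0,0,0],[0,0,0,0,0,0],[0,0,0,0,0,0],[0,0,0,0,0,0],[0,0,0,0,0,0]]'
python3 - <<'E'
from h import *
s=r.observe(); im=optics.read_camera('wrist')[:,:,::-1];cv2.imwrite('pics/w8.png',im)
T=R.from_quat(s['eef_rot']).as_matrix(); print(s['tool_pos'],T.round(3).tolist())
print('delta tool',(T.T@(np.array([.6234,-.2035,.065])-s['tool_pos'])*100).round(2))
C=cam('wrist'); print('grip top px expected',w2px(C,[[.6234,-.2035,.1]]), w2px(C,[[.567,-.1091,.054]]))
g=cv2.cvtColor(im,cv2.COLOR_BGR2GRAY); cv2.imwrite('pics/w8v.png',cv2.resize(im[150:450,170:470],(0,0),fx=2,fy=2,interpolation=2))
E
```

```text
clock: 16.05
tool_pos: [0.6242, -0.2049, 0.1488]
eef_rot: [0.396, 0.587, -0.396, 0.585]
force: [-0.5, -0.4, 0.7]
opening: 0.0601
clock: 16.88
tool_pos: [0.6249, -0.2037, 0.1507]
eef_rot: [0.349, 0.615, -0.349, 0.615]
force: [0.4, -0.0, -0.2]
opening: 0.0599
[ 0.62487235 -0.20366737  0.15067685] [[0.0, 0.859, 0.512], [-0.0, 0.512, -0.859], [-1.0, 0.0, 0.0]]
delta tool [ 8.57 -0.12 -0.09]
grip top px expected [[315.10653147 260.45332502]] [[314.86111841  45.26522455]]
```

View pics/w8v.png

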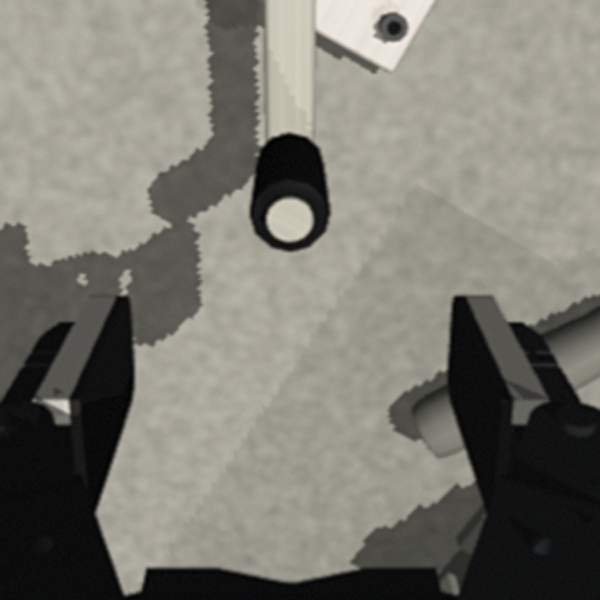

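The grip top is at crop (290,218), or pixel (315,259), against the predicted (315,260), and midway between the pads. I descend and grip.

```bash
python3 -m crank '[[1.5,0,-0.1,0,0,0],[2,0,0,0,0,0],[2,0,0,0,0,0],[1.5,0,0,0,0,0],[1,0,0,0,0,0],[0.5,0,0,0,0,0],[0,0,0,0,0,0],[0,0,0,0,0,0],[0,0,0,0,0,0],[0,0,0,0,0,0]]' 6.0
python3 -m crank '[[0,0,0,0,0,0],[0,0,0,0,0,0],[0,0,0,0,0,0],[0,0,0,0,0,0],[0,0,0,0,0,0],[0,0,0,0,0,0],[0,0,0,0,0,0],[0,0,0,0,0,0],[0,0,0,0,0,0],[0,0,0,0,0,0]]' 1.5 70
```

```text
clock: 17.77
tool_pos: [0.6254, -0.2033, 0.0671]
eef_rot: [0.349, 0.614, -0.349, 0.616]
force: [-0.0, 0.4, -0.2]
opening: 0.06
clock: 18.6
tool_pos: [0.6244, -0.2031, 0.0662]
eef_rot: [0.349, 0.615, -0.349, 0.615]
force: [-2.6, -1.1, 5.3]
opening: 0.0201
```

```bash
python3 -m crank '[[0,-0.22,0,0.02,0,0],[0,-0.22,0,0.02,0,0],[0,-0.33,-0.01,0.03,0,0],[0,-0.33,-0.01,0.03,0,0],[0,-0.33,-0.01,0.03,0,0],[0,-0.33,-0.01,0.03,0,0],[0,-0.22,0,0.02,0,0],[0,-0.22,0,0.02,0,0],[0,0,0,0,0,0],[0,0,0,0,0,0]]'
cat > ang.py <<'E'
from h import *
s=r.observe(); p=s['tool_pos'][:2]; piv=np.array([.567,-.1091]); v=p-piv; T=R.from_quat(s['eef_rot']).as_matrix()
print('R',np.linalg.norm(v),'lever from start',np.arctan2(-.2031+.1091,.6244-.567)-np.arctan2(v[1],v[0]),'force tool',(T.T@s['force']).round(1),s['opening'], 'yaw',np.arctan2(T[1,1],T[0,1]))
E
python3 ang.py
```

```text
clock: 19.43
tool_pos: [0.6052, -0.2122, 0.0663]
eef_rot: [0.409, 0.576, -0.409, 0.578]
force: [2.6, 0.6, 4.9]
opening: 0.02
R 0.10996510742506088 lever from start 0.19390345145315901 force tool [-4.9  2.7  0.3] 0.020049040412075978 yaw 0.3378055002072232
```

```bash
python3 -m crank '[[0,-0.22,0,0.02,0,0],[0,-0.22,0,0.02,0,0],[0,-0.33,-0.01,0.03,0,0],[0,-0.33,-0.01,0.03,0,0],[0,-0.33,-0.01,0.03,0,0],[0,-0.33,-0.01,0.03,0,0],[0,-0.22,0,0.02,0,0],[0,-0.22,0,0.02,0,0],[0,0,0,0,0,0],[0,0,0,0,0,0]]'; python3 ang.py
python3 -m crank '[[0,-0.22,0,0.02,0,0],[0,-0.22,0,0.02,0,0],[0,-0.33,-0.01,0.03,0,0],[0,-0.33,-0.01,0.03,0,0],[0,-0.33,-0.01,0.03,0,0],[0,-0.33,-0.01,0.03,0,0],[0,-0.22,0,0.02,0,0],[0,-0.22,0,0.02,0,0],[0,0,0,0,0,0],[0,0,0,0,0,0]]'; python3 ang.py
```

```text
clock: 20.27
tool_pos: [0.5837, -0.2177, 0.0663]
eef_rot: [0.465, 0.532, -0.464, 0.534]
force: [3.9, 0.1, 5.9]
opening: 0.02
R 0.10982590458991197 lever from start 0.3959670898392058 force tool [-5.9  3.9  0.4] 0.02000509457371056 yaw 0.13735794453837738
clock: 21.1
tool_pos: [0.5618, -0.2186, 0.0663]
eef_rot: [0.516, 0.483, -0.515, 0.485]
force: [4.5, -1.6, 5.4]
opening: 0.0197
R 0.1096649090285366 lever from start 0.5954239031194801 force tool [-5.4  4.6  1.3] 0.019745910274548837 yaw -0.0625616432950096
```

Three clicks are on, with the force lowest in each notch. For the fourth I pull half, read the force, then finish.

```bash
python3 -m crank '[[0,-0.22,0,0.02,0,0],[0,-0.22,0,0.02,0,0],[0,-0.22,0,0.02,0,0],[0,0,0,0,0,0],[0,0,0,0,0,0],[0,0,0,0,0,0],[0,0,0,0,0,0],[0,0,0,0,0,0],[0,0,0,0,0,0],[0,0,0,0,0,0]]'; python3 ang.py
python3 -m crank '[[0,-0.22,0,0.02,0,0],[0,-0.22,0,0.02,0,0],[0,-0.22,0,0.02,0,0],[0,-0.22,-0.01,0.02,0,0],[0,-0.22,-0.01,0.02,0,0],[0,-0.22,-0.01,0.02,0,0],[0,-0.22,-0.01,0.02,0,0],[0,0,0,0,0,0],[0,0,0,0,0,0],[0,0,0,0,0,0]]'; python3 ang.py
```

```text
clock: 21.93
tool_pos: [0.5578, -0.2184, 0.0664]
eef_rot: [0.531, 0.466, -0.528, 0.471]
force: [11.3, -0.7, 0.9]
opening: 0.0204
R 0.10970901366394747 lever from start 0.6320063783534826 force tool [-0.8 11.3 -0.7] 0.020363203009988964 yaw -0.12281318193397718
clock: 22.77
tool_pos: [0.5405, -0.2154, 0.0663]
eef_rot: [0.561, 0.429, -0.561, 0.432]
force: [5.8, -1.8, 3.9]
opening: 0.0198
R 0.10956321679881326 lever from start 0.792520708744719 force tool [-3.9  6.1  0.2] 0.01982967805215939 yaw -0.2622857777483111
```

```bash
python3 -m crank '[[0,0,0,0,0,0],[0,0,0,0,0,0],[0,0,0,0,0,0],[0,0,0,0,0,0],[0,0,0,0,0,0],[0,0,0,0,0,0],[0,0,0,0,0,0],[0,0,0,0,0,0],[0,0,0,0,0,0],[0,0,0,0,0,0]]'; python3 ang.py
python3 - <<'E'
from h import *
t=optics.read_camera('top')[:,:,::-1].copy(); cv2.imwrite('pics/top9.png',t); b=cv2.imread('pics/top7.png'); o=cv2.imread('pics/top0.png')
C=cam('top'); u,v=w2px(C,[[.561,.05,.046]])[0].round().astype(int); print(u,v)
def m(x0,x1,y0,y1,A,B):
  s=lambda a:cv2.resize(a,(0,0),fx=10,fy=10,interpolation=2)
  q=cv2.matchTemplate(s(B[y0-6:y1+6,x0-6:x1+6]),s(A[y0:y1,x0:x1]),cv2.TM_CCOEFF_NORMED); _,mx,_,l=cv2.minMaxLoc(q); return round(mx,3),(l[0]-60)/10,(l[1]-60)/10
print('case shift px',m(u-16,u+16,v-8,v+8,b,t))
for n,(x,y,w) in dict(old=(204,298,20),dish=(146,266,24),driver=(300,344,22),tweez=(357,336,22),loupe=(502,324,14),glue=(515,222,14),tub=(299,155,22),nut=(430,165,24)).items(): print(n,m(x-w,x+w,y-w//2,y+w//2,o,t))
E
```

```text
clock: 23.6
tool_pos: [0.5405, -0.2154, 0.0663]
eef_rot: [0.561, 0.429, -0.561, 0.432]
force: [4.7, -2.3, 4.3]
opening: 0.02
R 0.10951991922559441 lever from start 0.7921868268543408 force tool [-4.3  5.2  1. ] 0.01996082007041074 yaw -0.26221104310252247
308 247
case shift px (0.285, 1.4, -5.2)
old (0.999, 0.0, 0.0)
dish (0.998, 0.0, 0.0)
driver (1.0, 0.0, 0.0)
tweez (0.918, 0.0, 0.0)
loupe (0.679, 0.0, 0.2)
glue (0.441, 0.4, -0.8)
tub (0.998, 0.0, 0.0)
nut (0.998, 0.0, 0.0)
```

```bash
python3 - <<'E'
from h import *
from scipy import ndimage as nd
t=optics.read_camera('scene')[:,:,::-1].copy(); cv2.imwrite('pics/scene9.png',t); o=cv2.imread('pics/scene0.png')
C=cam('scene'); yd=np.array([-.0387,.9993]); e=np.array([.561,.0458])
def blob(im,p):
  u,v=w2px(C,[p])[0].astype(int); w=im[v-25:v+25,u-30:u+30].astype(int)
  m=(w[:,:,0]-w[:,:,2]>3)&(w.sum(2)>300); l,n=nd.label(m); 
  if not n: return None
  sz=nd.sum(m,l,range(1,n+1)); k=sz.argmax(); c=nd.center_of_mass(m,l,k+1); return sz.max(),px2w(C,[[c[1]+u-30,c[0]+v-25]],p[2])[0]
b0=blob(o,np.r_[.62+.0135*.175,.2468+.0135*.984,.026]); print('start screen',b0,'expected',.62+.0135*.175,.2468+.0135*.984)
p=np.r_[e+.0135*yd,.046]; print('now screen',blob(t,p),'expected home',p)
for n,q in dict(glue=px2w(cam('top'),[[515,222]],.04)[0],loupe=px2w(cam('top'),[[502,324]],.02)[0]).items():
  u,v=w2px(C,[q])[0].astype(int); print(n,q.round(3),u,v, np.abs(o[v-25:v+25,u-15:u+15].astype(int)-t[v-25:v+25,u-15:u+15]).mean())
E
```

```text
start screen (np.float64(17.0), array([0.65465108, 0.37076578, 0.026     ])) expected 0.6223625 0.260084
now screen (np.float64(1.0), array([0.56167468, 0.07007533, 0.046     ])) expected home [0.56047755 0.05929055 0.046     ]
glue [ 0.624 -0.41   0.04 ] 227 391 8.310666666666666
loupe [ 0.401 -0.375  0.02 ] 154 329 25.56511111111111
```

```bash
python3 - <<'E'
from h import *
yd=np.array([-.0387,.9993]); e=np.array([.561,.0458]); ys=np.arange(-.064,.062,.004)
for n,f in (('top','top9'),('scene','scene9')):
  im=cv2.imread(f'pics/{f}.png').astype(np.float32)
  for x in (0,.021):
    P=np.array([np.r_[e+y*yd+x*np.array([yd[1],-yd[0]]),.046] for y in ys]); q=w2px(cam(n),P).astype(np.float32)
    g=cv2.remap(im,q[:,:1],q[:,1:],1)[:,0]; print(n,x,[(int(y*1000),int(c.mean())) for y,c in zip(ys.round(3),g)])
E
```

```text
top 0 [(-64, 159), (-60, 112), (-56, 181), (-52, 213), (-48, 63), (-44, 45), (-40, 47), (-36, 76), (-32, 140), (-28, 44), (-24, 118), (-20, 47), (-16, 127), (-12, 22), (-8, 130), (-4, 155), (0, 102), (4, 155), (8, 150), (12, 150), (16, 150), (20, 150), (24, 148), (28, 90), (32, 152), (36, 148), (40, 149), (44, 135), (48, 33), (52, 40), (56, 44), (60, 110)]
top 0.021 [(-64, 172), (-60, 142), (-56, 139), (-52, 103), (-48, 35), (-44, 47), (-40, 51), (-36, 75), (-32, 162), (-28, 167), (-24, 163), (-20, 152), (-16, 142), (-12, 146), (-8, 147), (-4, 148), (0, 147), (4, 156), (8, 161), (12, 165), (16, 169), (20, 168), (24, 165), (28, 163), (32, 160), (36, 79), (40, 38), (44, 42), (48, 49), (52, 49), (56, 38), (60, 138)]
scene 0 [(-64, 98), (-60, 111), (-56, 129), (-52, 88), (-48, 40), (-44, 32), (-40, 52), (-36, 87), (-32, 88), (-28, 73), (-24, 71), (-20, 73), (-16, 74), (-12, 75), (-8, 93), (-4, 94), (0, 89), (4, 104), (8, 109), (12, 110), (16, 111), (20, 109), (24, 101), (28, 89), (32, 103), (36, 109), (40, 105), (44, 82), (48, 71), (52, 97), (56, 115), (60, 120)]
scene 0.021 [(-64, 89), (-60, 102), (-56, 115), (-52, 72), (-48, 35), (-44, 32), (-40, 50), (-36, 87), (-32, 106), (-28, 107), (-24, 106), (-20, 106), (-16, 107), (-12, 107), (-8, 106), (-4, 103), (0, 98), (4, 99), (8, 99), (12, 97), (16, 96), (20, 98), (24, 101), (28, 100), (32, 91), (36, 64), (40, 37), (44, 57), (48, 94), (52, 113), (56, 116), (60, 118)]
```

Both cameras put the nose edge at about y +46 mm and the screen edges at 0 and 28 mm, which matches a case that is home. Handing in.

```bash
python3 ang.py; python3 -c "
from station import r
print(r.close_job())"
```

```text
R 0.10954872954526053 lever from start 0.7920503175049651 force tool [-4.8  5.2  1.2] 0.019890852339034183 yaw -0.26223655686777214
the job is handed in; nothing more can be done
None
```

The grey case is set down in the nest and released, and I then pulled the lever on four clicks. I handed the job in still holding its grip at about 24 s of the 59 s allowed.

**Last checks**
- **Lever:** it stands at about 0.79 rad, worked out from the tool's position. The pull peaked on leaving the third notch (11 N) and dropped to about 5–6 N in the fourth.
- **Case:** brightness profiles from the top and scene cameras put the nose tip at about +46 mm and the screen edges at 0 and 28 mm. That is home to roughly 1–2 mm.
- **Pad force:** it cannot be read, so I inferred it from the lever angle and the case being home.

**Checks that disagreed or failed**
- **Fingertips:** the wrist camera put them about 10 mm behind the TCP, not 22 mm ahead as `tips_ahead` says. My first closing on the case was therefore above it and missed. I lowered in steps, watching the force, and then gripped it.
- **Other things on the bench:** image matching showed no shift for old_meter, driver, dish, tub, nutdriver or tweezers. The matches for loupe (score 0.68) and glue (0.44) were too weak to confirm. I suspect the arm or its shadow, and the arm stayed well clear of both.
- **Screen position:** a colour-blob check of it in the scene camera failed, so I used the brightness profiles instead.

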